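# Complete the inspection carrier and hold it up level

## Task

Take the loose long blank (the one that matches the blank already on the carrier) out of the aluminium tray and lay it lengthwise, centred, along the empty narrow ledge of the carrier, setting it down rather than dropping it, and let go of it. Then lift the carrier by its bar handle, keeping it level, to about 12 cm clear of the bench, and finish while still holding it there, steady and level, with both blanks resting on their ledges. Leave the short blank, the ring and the gas detector where they are.

Things in the scene. Friction and masses are not known exactly. Their poses are not given: they have to be found in the camera images.
- blank: the loose long blank: flat polished steel bar with half-round ends, 80 long (its x) x 22 wide (its y) x 10 thick, about 90 g, lying flat in the tray in one of three places. Origin: centre of its underside; z up. The two halves are alike.
- mate: an identical long blank (80 x 22 x 10) that already lies along one ledge of the carrier, only resting there. Origin: centre of its underside.
- carrier: loose carrier, about 450 g, on the bench at any yaw: aluminium base 130 (x) x 150 (y) x 6; two narrow black ledges, 100 long (x) x 16 wide, flat tops 35 above the bench, at y = +60 and -60; in the middle a black bar handle along x, 100 long x 14 wide, 78 to 102 above the bench, on two thin posts at x = +-42. Balanced about mid-handle when loaded. Origin: centre of its underside.
- handle (a point): middle of the bar handle, 90 above the carrier's underside; axes as the carrier's (bar along x, pinch it across y)
- ledge_empty (a point): centre of the flat top of the empty ledge, carrier y = -60, 35 above the underside; ledge runs along x; axes as the carrier's
- ledge_full (a point): the same for the ledge at carrier y = +60, where the other long blank lies at the start
- tray: fixed shallow aluminium tray, 200 (x) x 290 (y), outer height 15, walls and floor 3 thick, holding the loose blank, the short blank and the ring in a row along its y, about 75 apart, in any order. Origin: centre of its underside.
- short_blank: bystander: short steel bar of the same make, 44 x 22 x 10, in the tray. Origin: centre of its underside.
- rosette: bystander: flat steel ring, 36 across, hole 18, 8 high, in the tray. Origin: centre of its underside.
- detector: bystander: orange gas detector, 36 (x) x 62 (y) x about 137 high, standing on the bench on the far side, beyond the work; a fixed blue bin 60 high stands beyond too, far right. Origin: centre of its underside.
There are look-alikes about, which are no part of the job. Several things look just like the carrier: the one meant starts nearest to the robot's base.

How it is judged:
On the way:
1. the loose long blank lies centred along the empty ledge, let go, with the carrier still standing on the bench and the other blank on its ledge (x of blank in the frame of ledge_empty between -0.02 and 0.02 m and y of blank in the frame of ledge_empty between -0.007 and 0.007 m and z of blank in the frame of ledge_empty between -0.003 and 0.003 m and angle between the x axis of each of blank, mate and the x axis of carrier, either way round below 0.2 rad and contact force between each of blank, mate and carrier above 0.1 N and contact force between each of blank, mate and the fingers below 0.1 N and x of mate in the frame of ledge_full between -0.02 and 0.02 m and y of mate in the frame of ledge_full between -0.007 and 0.007 m and z of mate in the frame of ledge_full between -0.003 and 0.003 m and height (world z) of carrier below 0.01 m and linear speed of blank below 0.05 m/s and angle between carrier's own z axis and vertical below 0.05 rad), for 0.2 s.
At the end, for the whole second after the job is handed in: The fingers alone hold the carrier, underside 90 to 170 mm above the bench, within 0.09 rad of level, under 20 mm/s and 0.12 rad/s; both long blanks rest on their ledges, untouched, centred within 20 mm along and 7 mm across, in line within 0.2 rad (x of blank in the frame of ledge_empty between -0.02 and 0.02 m and y of blank in the frame of ledge_empty between -0.007 and 0.007 m and z of blank in the frame of ledge_empty between -0.003 and 0.003 m and angle between the x axis of each of blank, mate and the x axis of carrier, either way round below 0.2 rad and contact force between each of blank, mate and carrier above 0.1 N and contact force between each of blank, mate and the fingers below 0.1 N and x of mate in the frame of ledge_full between -0.02 and 0.02 m and y of mate in the frame of ledge_full between -0.007 and 0.007 m and z of mate in the frame of ledge_full between -0.003 and 0.003 m and height (world z) of carrier between 0.09 and 0.17 m and angle between carrier's own z axis and vertical below 0.09 rad and linear speed of carrier below 0.02 m/s and angular speed of carrier below 0.12 rad/s and contact force between the fingers and carrier above 2 N and contact force between carrier and detector below 0.1 N and contact force between carrier and tray below 0.1 N); the arm keeps its last pose, push and grip.
It fails at once if the short blank is moved more than 20 mm (distance of short_blank from where it was at the start of the episode above 0.02 m).
It fails at once if the ring is moved more than 20 mm (distance of rosette from where it was at the start of the episode above 0.02 m).
It fails at once if the gas detector is moved more than 20 mm (distance of detector from where it was at the start of the episode above 0.02 m).
It fails at once if the carrier is tipped more than 0.25 rad (14 degrees) (angle between carrier's own z axis and vertical above 0.25 rad).
It fails at once if the loose blank is dropped (falls freely by more than about 15 mm) (contact force between the fingers and blank below 0.02 N and linear speed of blank above 0.55 m/s).
It also fails if it takes over 58 s, if anything falls off the work surface, if the arm or the gripper's body presses on something with over 40 N, if the wrist force passes 120 N, or if a joint passes its speed limit or range.

## Robot

A 6-joint arm with a two-finger parallel gripper is mounted at the origin on the work surface. World frame = base frame: x ahead of the robot, y to its left, z up, the work surface at z = 0. Lengths are in m, angles in rad, forces in N, time in s.
With the tool pointing down it reaches from about 0.3 to 0.775 m from the base axis. Payload 14.6 kg.
Tool frame: the origin (TCP) lies at the very end of the fingers, on their centre line; the grasp point (between the pads) lies 19 mm behind it; x points along the fingers, y is the direction in which the jaws open and shut, and the axes are right-handed (so a half turn about x gives the same grasp; the last joint's range is limited). The gripper opens to 94 mm and grips with 3 to 60 N. Pads are 16 mm wide; open, the fingers measure 119 mm over their backs; the gripper's body (75 mm by 177 mm) begins 78 mm behind the grasp point.
Start: joints at [-0.067, 0.3, 1.521, -0, 1.321, -0.067], TCP at [0.55, -0, 0.205] pointing down, gripper open.
Joint ranges: [-3.03, 3.03], [-0.79, 2.21], [0.23, 2.52], [-1.04, 4.18], [0, 3.07], [-2.55, 2.55]. Speed limits (rad/s): [2.22, 2.22, 2.57, 3.14, 3.14, 3.14].

## Interface

Orientations are given as [roll, pitch, yaw] about the fixed x, y, z axes, in that order (R = Rz(yaw) Ry(pitch) Rx(roll)).
In Python, from station import ctrl, viewer, hand_in gives the robot as it stands. The module is installed in compiled form; this text tells all that it offers.
- The arm moves only by the tool play_rows, never from a script. Its argument "deltas" is a list that holds one entry, the list of rows, each a list of 7 numbers: the shift along the tool's x, y, z in mm, then the turn, a rotation vector about the tool's x, y, z in rad, then the finger opening in mm, from 0 to 94. In form: [[[dx, dy, dz, ax, ay, az, gripper], ...]]. A call has 1 to 10 rows; each row shifts and turns the commanded pose from where the row before left it, along the tool's axes as they then stand; what a row does not reach is not made up. A row lasts 1/10 s, in which the tool goes at most 50 mm and 8.59 degrees, less where a joint would pass 70% of its speed; a pose out of reach is approached as far as the arm can. A call with a gripper value outside its range is refused whole. The fingers move at their own pace and stop on an object; "grip_force" is the grip in N (left out, the last holds). Time passes only in rows, so rows that do not move let the fingers close. It gives the time, the measured TCP pose, the force and the opening at its end, in the units of the state.
- ctrl.get_obs(): the state, without advancing time (a new reading comes with each control period).
- viewer.camera(name): name is "scene" or "side" or "wrist"; returns a dict with "img" (400x640x3 uint8, red, green, blue), "fx", "fy", "cx", "cy" (pixels), "rvec" (rotation vector, rad) and "tvec" (3), from world to camera coordinates, as OpenCV has them. Camera axes: x right, y down, z forward; pixel columns grow to the right and rows downward; lengths in m; the calibration is good to about 2 mm. The wrist camera is an equidistant fisheye: a pixel r from the principal point sees the ray r / f radians off the axis. A picture is of the moment at which its call begins. There is no depth.
- hand_in(): hands the job in, once; it reports no verdict.
The state is a dict: "time_s": time; "qpos": joint angles; "joint_vel": joint speeds; "tau": joint torques, N m; "ee_pos": TCP position; "eef_rot": TCP orientation; "force": force on the tool from outside, world axes, zero at the start; "moment": the same for the moment, N m; "grip_width": finger opening in m.
Only numpy, scipy, OpenCV 4.12 (cv2) and the standard library are available. Lean on these libraries where they do the work, as an engineer would, in place of code of your own. Each camera call takes 0.05 s, during which the arm holds its last target.

## Working session

There is one attempt and no reset: what is moved stays moved. The work goes in short steps, Python scripts to look and compute and a tool call to move; the robot and the scene stay as the last step left them, time stands still between calls to the robot, and variables do not carry over. Pictures are saved under pics/ and viewed, and the job is handed in when it is done.

Besides the shell and the picture viewer there is one more tool, called after "Call:" by a JSON object that holds its "fn" and its "kwargs", one argument or row to a line. play_rows: Moves the arm, as the interface text tells. Its arguments: {"type":"object","properties":{"deltas":{"type":"array","items":{"type":"array","items":{"type":"array","items":{"type":"number"}}}},"grip_force":{"type":"number"}},"required":["deltas"]}

```bash
mkdir -p pics; python3 - <<'E'
from station import ctrl, viewer
import cv2,json
print(ctrl.get_obs())
for n in ["scene","side","wrist"]:
    c=viewer.camera(n); cv2.imwrite(f"pics/{n}0.png",c["img"][:,:,::-1])
    print(n,{k:v for k,v in c.items() if k!="img"})
E
```

```text
{'time_s': 0.0, 'qpos': array([-6.66181414e-02,  3.00486482e-01,  1.52154288e+00, -1.71807017e-05,
        1.32071088e+00, -6.65980969e-02]), 'joint_vel': array([ 6.26742355e-04,  8.17558297e-05,  6.29761961e-04, -6.30843461e-04,
       -1.38532769e-03,  3.71067971e-04]), 'tau': array([-1.53750298e-03, -5.31805658e+01, -3.52735734e+01,  7.07558286e-02,
        2.43994006e-02, -4.79655944e-05]), 'ee_pos': array([ 5.49749406e-01, -7.07416402e-07,  2.04894057e-01]), 'eef_rot': array([-1.62289428,  1.56964862,  3.08947892]), 'force': array([-0.42139163,  0.0256358 ,  0.37538945]), 'moment': array([0.03171984, 0.00102935, 0.05625346]), 'grip_width': 0.09382323233860364}
scene {'fx': 434.13040278146246, 'fy': 434.13040278146246, 'cx': 321.12553610402165, 'cy': 211.7896739718003, 'rvec': array([ 2.38419931,  0.93975918, -0.2884784 ]), 'tvec': array([-0.41038638, -0.3421451 ,  1.50711742])}
side {'fx': 498.4223251120945, 'fy': 498.4223251120945, 'cx': 324.5675351296044, 'cy': 202.46402004561324, 'rvec': array([ 2.37587183, -0.0903507 ,  0.01076466]), 'tvec': array([-0.65723434,  0.03480458,  1.34808081])}
wrist {'fx': 309.70691628693146, 'fy': 309.70691628693146, 'cx': 316.46326923799313, 'cy': 198.50243874189349, 'rvec': array([-2.89730665e+00,  3.03016689e-05,  2.41341446e-03]), 'tvec': array([-0.54960133, -0.02476618,  0.39065355])}
```

View pics/scene0.png

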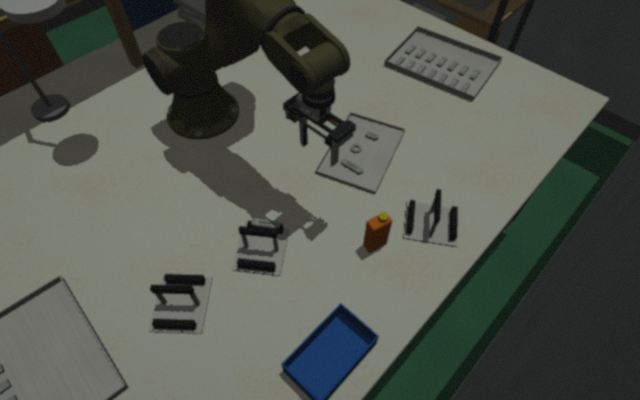

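View pics/side0.png

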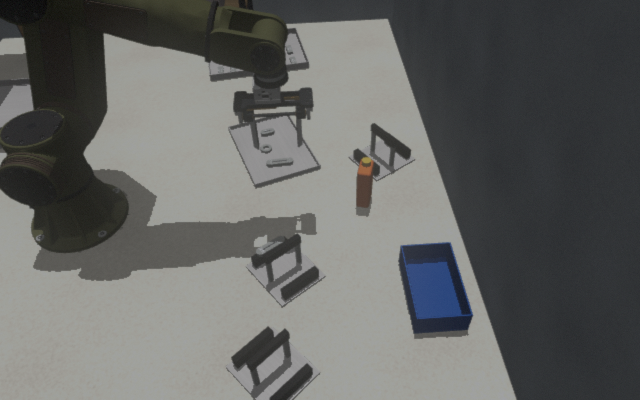

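View pics/wrist0.png

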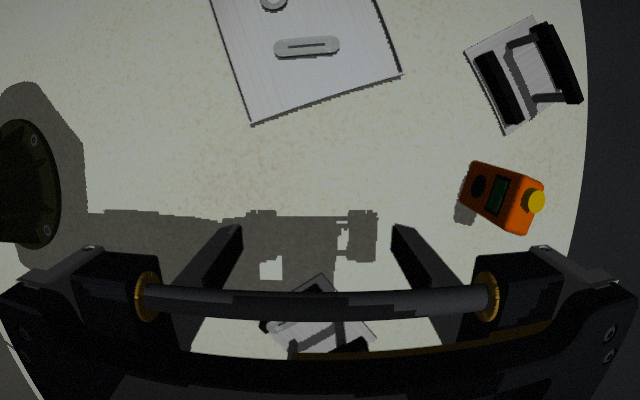

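```bash
cat > h.py <<'E'
import numpy as np,cv2
from scipy.spatial.transform import Rotation as R
from station import ctrl, viewer
def ray(c,u,v):
    Rm=cv2.Rodrigues(np.array(c["rvec"]))[0]; t=np.array(c["tvec"])
    x=(u-c["cx"])/c["fx"]; y=(v-c["cy"])/c["fy"]
    if c["name"]=="wrist":
        r=np.hypot(x,y); s=np.sin(r)/r if r>1e-9 else 1
        d=np.array([x*s,y*s,np.cos(r)])
    else: d=np.array([x,y,1.])
    return -Rm.T@t, Rm.T@d
def onz(c,u,v,z):
    o,d=ray(c,u,v); return o+d*(z-o[2])/d[2]
def proj(c,P):
    Rm=cv2.Rodrigues(np.array(c["rvec"]))[0]; p=Rm@np.array(P,float)+np.array(c["tvec"])
    if c["name"]=="wrist":
        th=np.arctan2(np.hypot(p[0],p[1]),p[2]); k=th/np.hypot(p[0],p[1])
        return c["fx"]*p[0]*k+c["cx"], c["fy"]*p[1]*k+c["cy"]
    return c["fx"]*p[0]/p[2]+c["cx"], c["fy"]*p[1]/p[2]+c["cy"]
def cam(n,save=None):
    c=viewer.camera(n); c["name"]=n
    if save: cv2.imwrite(f"pics/{save}.png",c["img"][:,:,::-1])
    return c
def crop(c,x0,y0,x1,y1,s,save):
    im=cv2.resize(c["img"][y0:y1,x0:x1,::-1],None,fx=s,fy=s,interpolation=cv2.INTER_CUBIC)
    im=cv2.convertScaleAbs(im,alpha=1.6); cv2.imwrite(f"pics/{save}.png",im)
E
python3 - <<'E'
from h import *
c=cam("scene"); crop(c,220,200,320,290,7,"sc_car"); crop(c,310,105,410,195,7,"sc_tray")
s=cam("side"); crop(s,225,105,345,195,6,"si_tray"); crop(s,235,220,335,305,7,"si_car")
print(onz(c,262,230,.102),onz(c,180,290,.102),onz(c,437,208,.102))
print("blank",onz(c,353,167,.013),onz(s,280,161,.013))
E
```

```text
[ 0.5586599  -0.22116234  0.102     ] [ 0.54093125 -0.46578811  0.102     ] [0.84790935 0.1442262  0.102     ]
blank [0.54603555 0.16160385 0.013     ] [0.53855988 0.15884873 0.013     ]
```

View pics/sc_car.png

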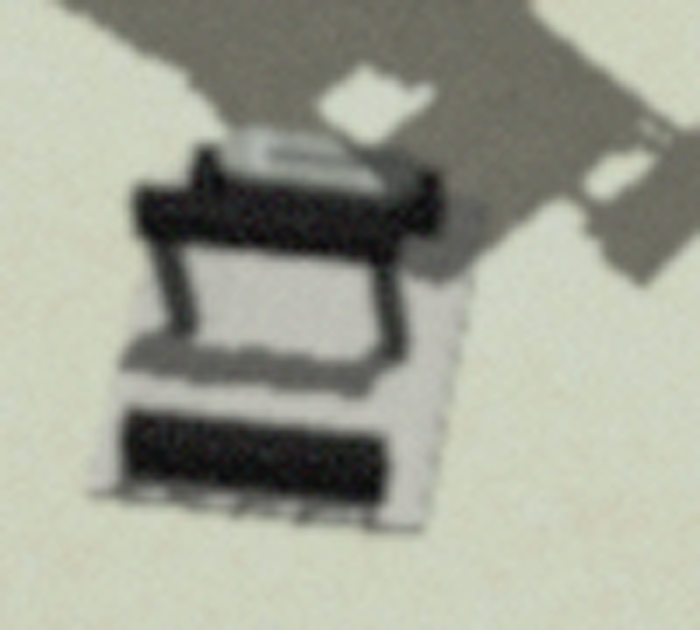

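View pics/si_car.png

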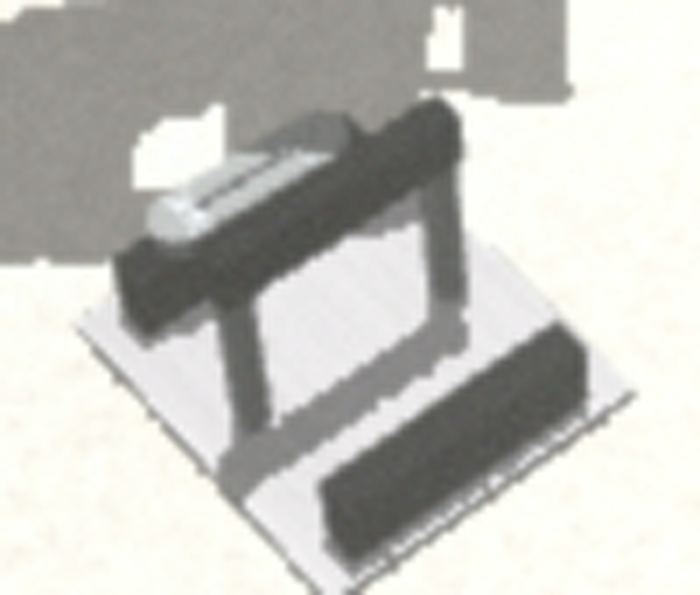

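View pics/si_tray.png

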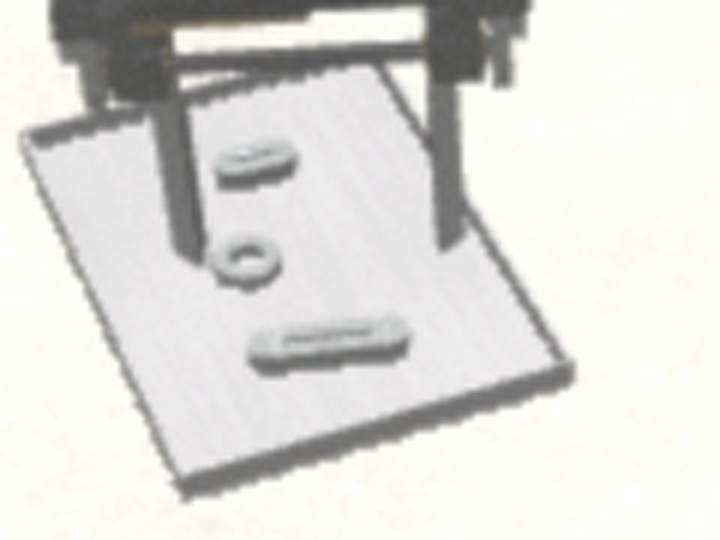

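View pics/sc_tray.png

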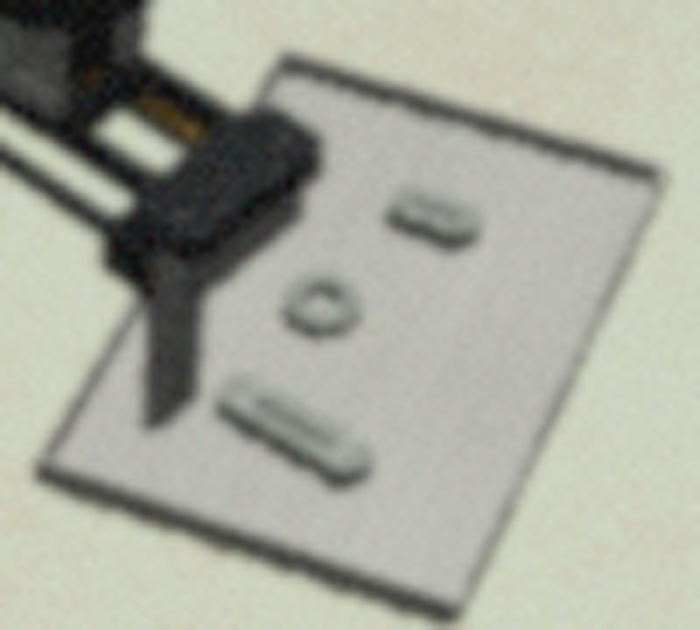

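Choice. Candidates for the carrier are scene (262,247), (180,303) and (432,220): I take (262,247), the nearest to the base, which holds a mate. Candidates for the loose blank are (353,167) long, (372,136) short and (356,149) ring, plus parts in the far trays: I take (353,167). The crops confirm both choices: the long slotted bar is in the tray, and the mate is on the base-side ledge while the outer ledge is empty.

```bash
python3 - <<'E'
from h import *
o=ctrl.get_obs(); M=R.from_euler('xyz',o["eef_rot"]).as_matrix(); print(M.round(3))
c=cam("scene"); s=cam("side"); w=cam("wrist")
a=onz(s,225+252/6,105+350/6,.013);b=onz(s,225+408/6,105+328/6,.013)
print("side blank",a,b,(a+b)/2,np.arctan2(*(b-a)[1::-1]))
a=onz(c,310+225/7,105+388/7,.013);b=onz(c,310+362/7,105+468/7,.013)
print("scene blank",a,b,(a+b)/2,np.arctan2(*(b-a)[1::-1]))
a=onz(w,275,48,.013);b=onz(w,340,45,.013)
print("wrist blank",a,b,(a+b)/2,np.arctan2(*(b-a)[1::-1]))
L=lambda pts,x0,y0,k:[(x0+x/k,y0+y/k) for x,y in pts]
# handle top ends
for n,cc,x0,y0,k,h,l in (("scene",c,220,200,7,[(138,190),(410,212)],[(128,412),(384,436)]),("side",s,235,220,7,[(125,262),(445,108)],[(330,485),(570,330)])):
    for nm,p,z in (("handle",h,.102),("ledge",l,.035)):
        P=[onz(cc,u,v,z) for u,v in L(p,x0,y0,k)]
        print(n,nm,P[0],P[1],"mid",sum(P)/2,"yaw",np.arctan2(*(P[1]-P[0])[1::-1]),np.linalg.norm(P[1]-P[0]))
print("det",onz(c,376,246,0),onz(s,364,205,0))
E
```

```text
[[-0.  1. -0.]
 [ 0. -0. -1.]
 [-1. -0. -0.]]
side blank [0.5004339  0.15194253 0.013     ] [0.5768935  0.16134679 0.013     ] [0.5386637  0.15664466 0.013     ] 0.12238189240549227
scene blank [0.5033899 0.1588088 0.013    ] [0.57850668 0.16508826 0.013     ] [0.54094829 0.16194853 0.013     ] 0.08340203941485803
wrist blank [0.50044151 0.16300274 0.013     ] [0.57799693 0.1660561  0.013     ] [0.53921922 0.16452942 0.013     ] 0.039349683460334024
scene handle [ 0.51025947 -0.25451223  0.102     ] [ 0.59037057 -0.19268663  0.102     ] mid [ 0.55031502 -0.22359943  0.102     ] yaw 0.6572752994763836 0.10119383667856227
scene ledge [ 0.54283603 -0.30103273  0.035     ] [ 0.62054301 -0.24230065  0.035     ] mid [ 0.58168952 -0.27166669  0.035     ] yaw 0.6472121429632054 0.09740549625826031
side handle [ 0.48269326 -0.26155309  0.102     ] [ 0.58638705 -0.20626593  0.102     ] mid [ 0.53454015 -0.23390951  0.102     ] yaw 0.4898357046581206 0.11751201346582464
side ledge [ 0.54211365 -0.30572025  0.035     ] [ 0.62317476 -0.2503651   0.035     ] mid [ 0.5826442  -0.27804268  0.035     ] yaw 0.5991445349424848 0.09815853134733568
det [ 0.77331075 -0.00426348  0.        ] [ 0.76450587 -0.02736125  0.        ]
```

Call:
{"fn": "play_rows", "kwargs": {
  "deltas": [
    [[9,-2,-32,0,0,0,94],[9,-2,-33,0,0,0,80],[9,-2,-33,0,0,0,60],[9,-2,-33,0,0,0,50],[9,-2,-31,0,0,0,50],[0,0,0,0.14,0,0,50],[0,0,0,0.14,0,0,50],[0,0,0,0.14,0,0,50],[0,0,0,0.14,0,0,50],[0,0,0,0.14,0,0,50]]
  ]
}}

```text
time_s: 1.4
ee_pos: [0.5399, 0.162, 0.1604]
eef_rot: [-0.661, 1.571, -2.938]
force: [0.1, 0.4, -0.4]
grip_width: 0.0498
```

Call:
{"fn": "play_rows", "kwargs": {
  "deltas": [
    [[0,0,0,0.14,0,0,50],[0,0,0,0.14,0,0,50],[0,0,0,0.14,0,0,50],[0,0,0,0.14,0,0,50],[0,0,0,0.14,0,0,50],[0,0,0,0.09,0,0,50],[0,0,0,0,0,0,50]]
  ]
}}

```text
time_s: 2.1
ee_pos: [0.54, 0.162, 0.1604]
eef_rot: [0.309, 1.571, -2.753]
force: [-0.4, -0.7, -0.2]
grip_width: 0.0501
```

```bash
python3 - <<'E'
from h import *
w=cam("wrist","w1"); print(w["rvec"],w["tvec"]); print(ctrl.get_obs()["ee_pos"], R.from_euler('xyz',ctrl.get_obs()["eef_rot"]).as_matrix().round(3))
E
```

```text
[-2.16805579  2.00258742  0.24840014] [0.11921692 0.52029366 0.48056237]
[0.53996389 0.1619996  0.16041274] [[-0.     0.083 -0.997]
 [-0.    -0.997 -0.083]
 [-1.     0.     0.   ]]
```

View pics/w1.png

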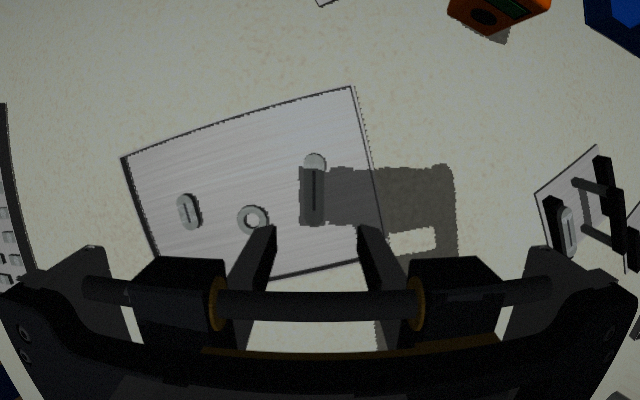

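```bash
python3 - <<'E'
from h import *
w=cam("wrist"); crop(w,270,130,360,240,5,"w1c")
E
```

```text
(no output)
```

View pics/w1c.png

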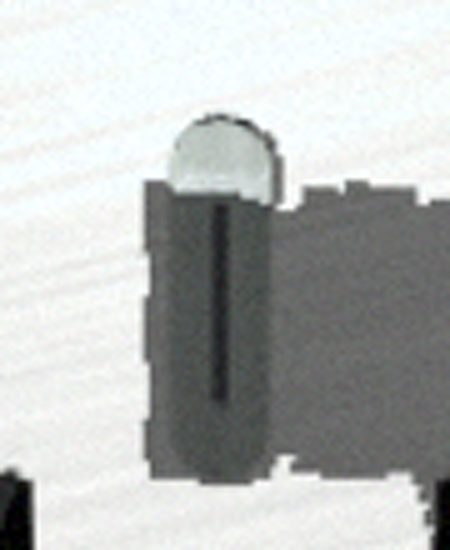

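```bash
python3 - <<'E'
from h import *
w=cam("wrist"); o=ctrl.get_obs()
f=lambda x,y:onz(w,270+x/5,130+y/5,.013)
a=f(220,480);b=f(221.5,118);m=(a+b)/2
print(a,b,m,np.arctan2(*(b-a)[1::-1]),np.linalg.norm(b-a))
print("width",f(168,300),f(272,300),(f(168,300)+f(272,300))/2)
s0=f(219,400);s1=f(222,205);print("slot",(s0+s1)/2,np.arctan2(*(s1-s0)[1::-1]))
M=R.from_euler('xyz',o["eef_rot"]).as_matrix()
print((M.T@(m-o["ee_pos"])*1000).round(1))
# tool tip pixel check
print(proj(w,o["ee_pos"]))
E
```

```text
[0.49680814 0.16158567 0.013     ] [0.57707814 0.1678362  0.013     ] [0.53694314 0.16471093 0.013     ] 0.07771194732515087 0.08051299211324521
width [0.53681866 0.17612653 0.013     ] [0.53869327 0.15372858 0.013     ] [0.53775596 0.16492756 0.013     ]
slot [0.53690546 0.16475433 0.013     ] 0.06670368304842396
[147.4  -2.9   2.8]
(np.float64(316.9351259436426), np.float64(238.45409038767883))
```

Call:
{"fn": "play_rows", "kwargs": {
  "deltas": [
    [[0,-3,3,0.008,0,0,50],[30,0,0,0,0,0,50],[40,0,0,0,0,0,50],[40,0,0,0,0,0,50],[25,0,0,0,0,0,50],[12,0,0,0,0,0,50],[7,0,0,0,0,0,50],[0,0,0,0,0,0,50]]
  ],
  "grip_force": 25
}}

```text
time_s: 3.05
ee_pos: [0.5369, 0.1649, 0.0066]
eef_rot: [-2.947, 1.571, 0.267]
force: [-0.1, -0.2, 0.9]
grip_width: 0.05
```

Call:
{"fn": "play_rows", "kwargs": {
  "deltas": [
    [[0,0,0,0,0,0,35],[0,0,0,0,0,0,25],[0,0,0,0,0,0,15],[0,0,0,0,0,0,15],[0,0,0,0,0,0,15],[0,0,0,0,0,0,15]]
  ]
}}

```text
time_s: 3.65
ee_pos: [0.537, 0.1648, 0.0069]
eef_rot: [-2.978, 1.57, 0.236]
force: [-1.4, -0.2, 6.6]
grip_width: 0.0216
```

Call:
{"fn": "play_rows", "kwargs": {
  "deltas": [
    [[-5,0,0,0,0,0,15],[-15,0,0,0,0,0,15],[-30,0,0,0,0,0,15],[-35,0,0,0,0,0,15],[-35,0,0,0,0,0,15],[-25,0,0,0,0,0,15],[-5,20,3,0,0,0,15],[0,30,4,0,0,0,15],[0,40,5,0,0,0,15],[0,40,5,0,0,0,15]]
  ]
}}

```text
time_s: 4.65
ee_pos: [0.5289, 0.0327, 0.1576]
eef_rot: [3.048, 1.57, -0.02]
force: [1.0, 0.0, -0.7]
grip_width: 0.0217
```

```bash
python3 - <<'E'
from h import *
w=cam("wrist","w2"); print(ctrl.get_obs()["grip_width"],ctrl.get_obs()["ee_pos"])
E
```

```text
0.02140223968232312 [0.52873428 0.02794919 0.15754685]
```

View pics/w2.png

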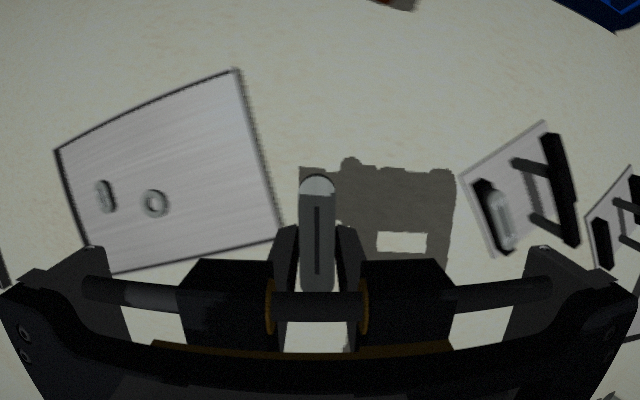

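The blank is held level between the fingers, with its near end at (318,178). Next I move to the view position near the carrier.

Call:
{"fn": "play_rows", "kwargs": {
  "deltas": [
    [[0,40,5,0,0,0,15],[0,40,5,0,0,0,15],[0,40,5,0,0,0,15],[0,40,5,0,0,0,15],[0,40,5,0,0,0,15],[0,40,5,0,0,0,15],[0,40,5,0,0,0,15],[0,35,3,0,0,0,15],[0,20,2,0,0,0,15],[0,11,0,0,0,0,15]]
  ]
}}

```text
time_s: 5.7
ee_pos: [0.5143, -0.3153, 0.1569]
eef_rot: [2.699, 1.571, -0.371]
force: [0.2, 0.5, -1.0]
grip_width: 0.0217
```

Call:
{"fn": "play_rows", "kwargs": {
  "deltas": [
    [[0,0,0,-0.08,0,0,15],[0,0,0,-0.11,0,0,15],[0,0,0,-0.11,0,0,15],[0,0,0,-0.11,0,0,15],[0,0,0,-0.11,0,0,15],[0,0,0,-0.035,0,0,15],[0,0,0,0,0,0,15],[0,0,0,0,0,0,15]]
  ]
}}

```text
time_s: 6.5
ee_pos: [0.5148, -0.3134, 0.1567]
eef_rot: [2.883, 1.571, 0.369]
force: [-0.3, -0.3, -1.6]
grip_width: 0.0216
```

```bash
python3 - <<'E'
from h import *
w=cam("wrist","w3"); print(ctrl.get_obs()["grip_width"],ctrl.get_obs()["ee_pos"])
crop(w,160,40,480,280,2.5,"w3c")
E
```

```text
0.02196431277914719 [ 0.51477842 -0.3135663   0.15664283]
```

View pics/w3.png

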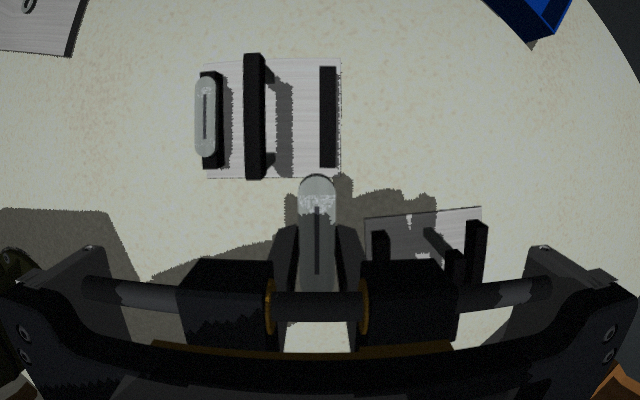

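View pics/w3c.png

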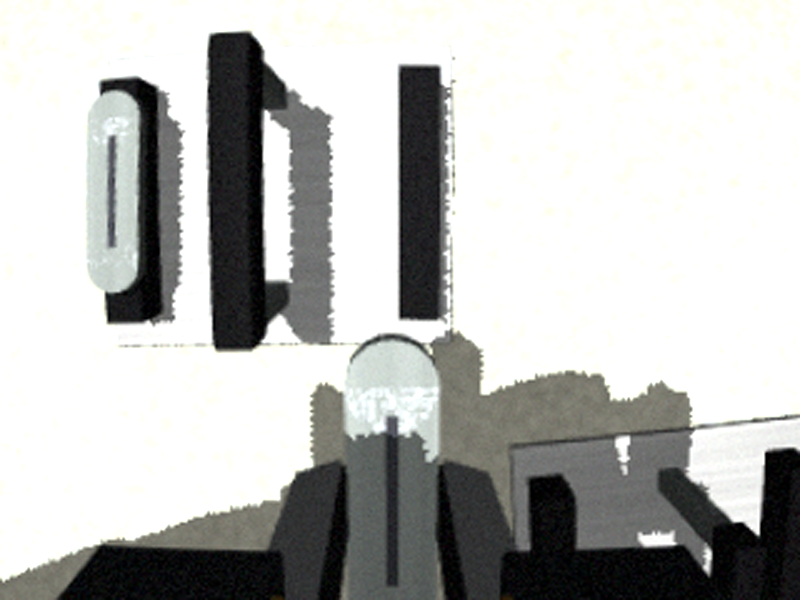

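```bash
cat > m.py <<'E'
from h import *
w=cam("wrist"); o=ctrl.get_obs(); M=R.from_euler('xyz',o["eef_rot"]).as_matrix(); T=o["ee_pos"]
g=cv2.cvtColor(w["img"],cv2.COLOR_RGB2GRAY)
print("tool yaw y",np.arctan2(M[1,1],M[0,1]))
def comp(x0,y0,x1,y1,th):
    m=np.zeros_like(g); m[y0:y1,x0:x1]=(g[y0:y1,x0:x1]<th)
    n,l,st,_=cv2.connectedComponentsWithStats(m)
    i=1+np.argmax(st[1:,4]); ys,xs=np.where(l==i); return xs,ys,st[i]
def rect(xs,ys,z):
    P=np.array([onz(w,x,y,z)[:2] for x,y in zip(xs,ys)])
    (c,s,a)=cv2.minAreaRect((P*1000).astype(np.float32)); bx=cv2.boxPoints((c,s,a))
    e=max((bx[1]-bx[0],bx[2]-bx[1]),key=np.linalg.norm); y=np.arctan2(e[1],e[0]); y=(y+np.pi/2)%np.pi-np.pi/2
    return np.array(c)/1000,s,y
E
cat > a.py <<'E'
from m import *
print(g[110:114,312:345])
for th in (20,28,36):
    xs,ys,st=comp(312,50,345,172,th); print(th,st,rect(xs,ys,.035))
    xs,ys,st=comp(236,45,268,185,th); print("h",st,rect(xs,ys,.102))
c,s,yaw=rect(*comp(312,50,345,172,28)[:2],.035)
f=lambda x,y,z:onz(w,160+x/2.5,40+y/2.5,z)
zt=T[2]+.006
a=f(391,585,zt);b=f(393,416,zt); print("slot",np.arctan2(*(b-a)[1::-1]),M.T@((a+b)/2-T)*1000, np.linalg.norm(b-a))
e=f(392,337,zt);print("tip",M.T@(e-T)*1000)
print("matecentre",(f(112,92,.045)+f(114,292,.045))/2)
E
python3 a.py
```

```text
tool yaw y -0.9435373770995158
[[166 170 168 166 169 167 164 104  21  21  19  20  17  23  21  21  19  16
   19  21  18  17  20  23  67  74  72 119 155 130 167 171 174]
 [170 168 168 168 168 170 169 102  20  21  20  21  18  19  23  19  17  19
   20  23  18  20  20  22  64  72  82 124 153 124 168 172 174]
 [172 172 174 174 174 170 171 107  23  18  23  21  17  18  19  14  19  23
   16  19  23  22  20  24  68  76 137 166 154 126 171 173 174]
 [173 176 177 175 174 172 175 106  16  20  20  23  18  20  16  26  18  19
   20  21  20  20  18  20  71  75  85 127 167 164 173 172 174]]
20 [320 130  15  37 268] (array([ 0.55762274, -0.29487888]), (35.25383758544922, 13.71774959564209), np.float32(0.62891114))
h [ 243   53   24  126 1895] (array([ 0.549396  , -0.23001089]), (97.42881774902344, 17.120943069458008), np.float32(0.6290878))
28 [ 320   67   16  100 1522] (array([ 0.582883  , -0.27700354]), (97.14612579345703, 14.480240821838379), np.float32(0.6281475))
h [ 243   53   25  126 2632] (array([ 0.54983704, -0.23061798]), (97.42546844482422, 18.657207489013672), np.float32(0.6286684))
36 [ 320   67   16  100 1572] (array([ 0.58291022, -0.27704504]), (97.13178253173828, 14.700246810913086), np.float32(0.6296793))
h [ 243   53   25  126 2663] (array([ 0.54985962, -0.23060066]), (97.48303985595703, 18.6649169921875), np.float32(0.62876713))
slot 0.6163941295815913 [-5.99997608 -0.05196246 -0.51939643] 0.044099184524907034
tip [ -5.99781657  -0.04417291 -41.14290675]
matecentre [ 0.51531345 -0.17885086  0.045     ]
```

The carrier is fully in view: empty ledge at (328,117), handle at (255,116), mate at (205,117). The held blank's axis is parallel to the ledge within about 0.01 rad.

Call:
{"fn": "play_rows", "kwargs": {
  "deltas": [
    [[0,2,-15,0,0,0,15],[0,3,-25,0,0,0,15],[0,3,-22,0,0,0,15],[0,2.5,-14,0,0,0,15],[15,0,0,0,0,0,15],[30,0,0,0,0,0,15],[30,0,0,0,0,0,15],[20,0,0,0,0,0,15],[10,0,0,0,0,0,15],[0,0,0,0,0,0,15]]
  ]
}}

```text
time_s: 7.6
ee_pos: [0.5813, -0.2777, 0.0497]
eef_rot: [-1.128, 1.568, 2.641]
force: [0.1, -0.0, -0.4]
grip_width: 0.0218
```

```bash
python3 - <<'E'
from m import *
print(T,o["force"],proj(w,[0.5828,-0.277,.035]))
crop(w,220,100,420,250,4,"w4c")
s=cam("side"); crop(s,235,200,345,310,7,"s4")
d=np.array([.5828,-.277,.0389])-T; print(M.T@d*1000)
E
```

```text
tool yaw y -0.9432819807195909
[ 0.58202004 -0.27804961  0.05121516] [-0.83057244 -0.08038285 -0.70693903] (np.float64(317.1840671395423), np.float64(228.3355910045868))
[12.3150086  -0.38565678 -1.25099816]
```

View pics/w4c.png

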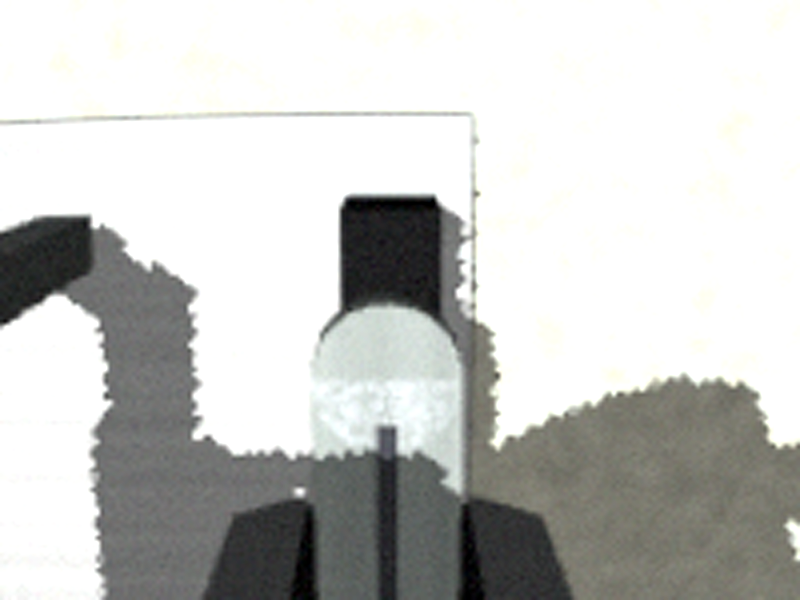

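View pics/s4.png

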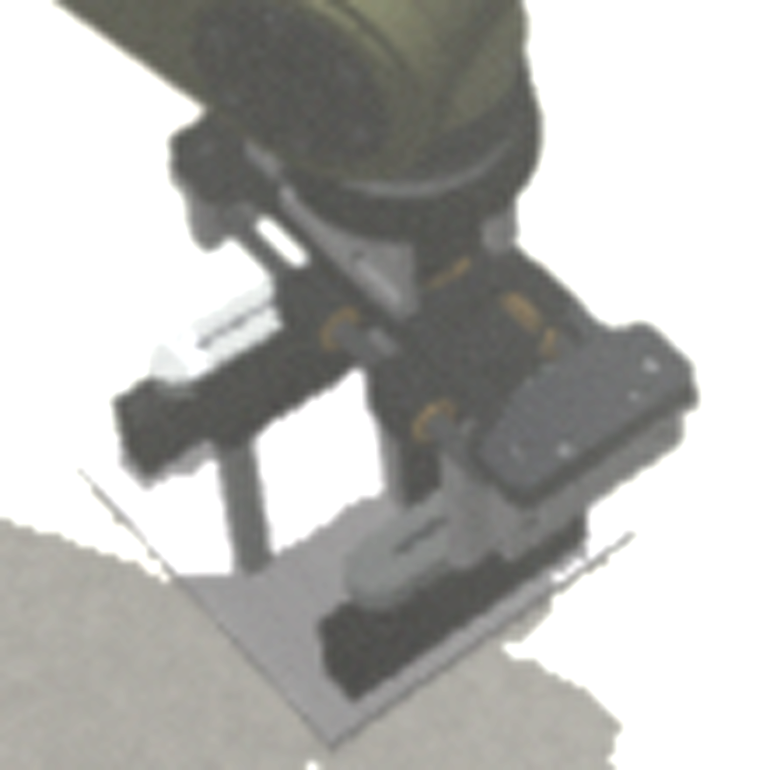

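The blank is above the ledge with both centre lines at crop x ≈ 389, so it is centred. Lowering.

Call:
{"fn": "play_rows", "kwargs": {
  "deltas": [
    [[4,-0.3,-0.5,0,0,0,15],[3,0,0,0,0,0,15],[2,0,0,0,0,0,15],[0,0,0,0,0,0,15],[0,0,0,0,0,0,15]]
  ]
}}

```text
time_s: 8.2
ee_pos: [0.5825, -0.2775, 0.0426]
eef_rot: [1.898, 1.571, -0.616]
force: [-0.2, -0.2, -1.2]
grip_width: 0.0217
```

Call:
{"fn": "play_rows", "kwargs": {
  "deltas": [
    [[1,0,0,0,0,0,15],[1,0,0,0,0,0,15],[0.7,0,0,0,0,0,15],[0.5,0,0,0,0,0,15],[0,0,0,0,0,0,15],[0,0,0,0,0,0,15]]
  ]
}}

```text
time_s: 8.8
ee_pos: [0.5824, -0.2775, 0.0392]
eef_rot: [-0.36, 1.571, -2.874]
force: [0.1, -0.7, -0.5]
grip_width: 0.0214
```

Call:
{"fn": "play_rows", "kwargs": {
  "deltas": [
    [[0.5,0,0,0,0,0,15],[0.5,0,0,0,0,0,15],[0,0,0,0,0,0,15],[0,0,0,0,0,0,15]]
  ]
}}

```text
time_s: 9.2
ee_pos: [0.5825, -0.2775, 0.039]
eef_rot: [1.946, 1.57, -0.567]
force: [-3.2, 0.8, 5.9]
grip_width: 0.0216
```

Call:
{"fn": "play_rows", "kwargs": {
  "deltas": [
    [[0,0,0,0,0,0,24],[0,0,0,0,0,0,27],[0,0,0,0,0,0,32],[0,0,0,0,0,0,38],[0,0,0,0,0,0,38],[0,0,0,0,0,0,38],[-3,0,0,0,0,0,38],[-8,0,0,0,0,0,38]]
  ]
}}

```text
time_s: 10.0
ee_pos: [0.5821, -0.2773, 0.049]
eef_rot: [-1.131, 1.57, 2.639]
force: [-0.1, -0.1, 0.3]
grip_width: 0.0379
```

```bash
python3 - <<'E'
from m import *
print(T,o["grip_width"],o["force"])
crop(w,220,100,420,250,4,"w5c")
s=cam("side"); crop(s,235,200,345,310,7,"s5")
E
```

```text
tool yaw y -0.9430081027534591
[ 0.58289045 -0.27772788  0.05108998] 0.038163786740103865 [ 0.29620607 -0.4204657   0.58310008]
```

View pics/w5c.png

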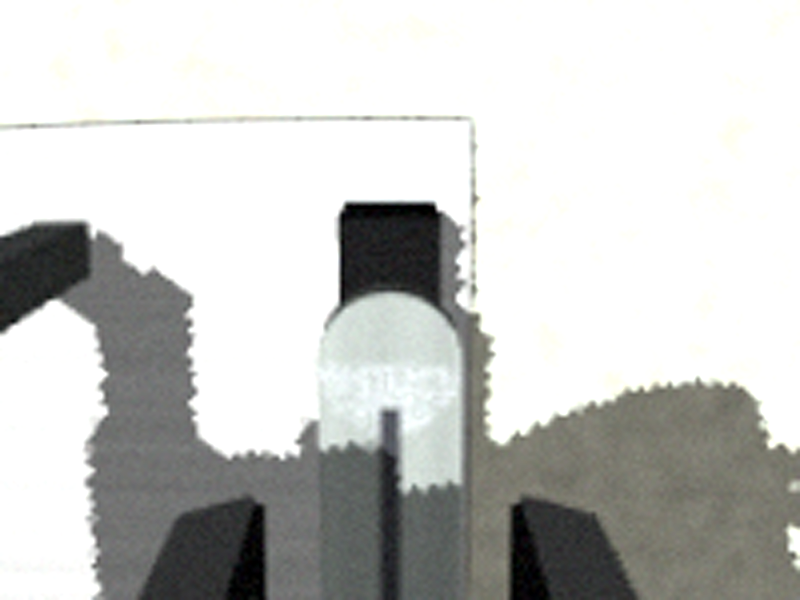

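View pics/s5.png

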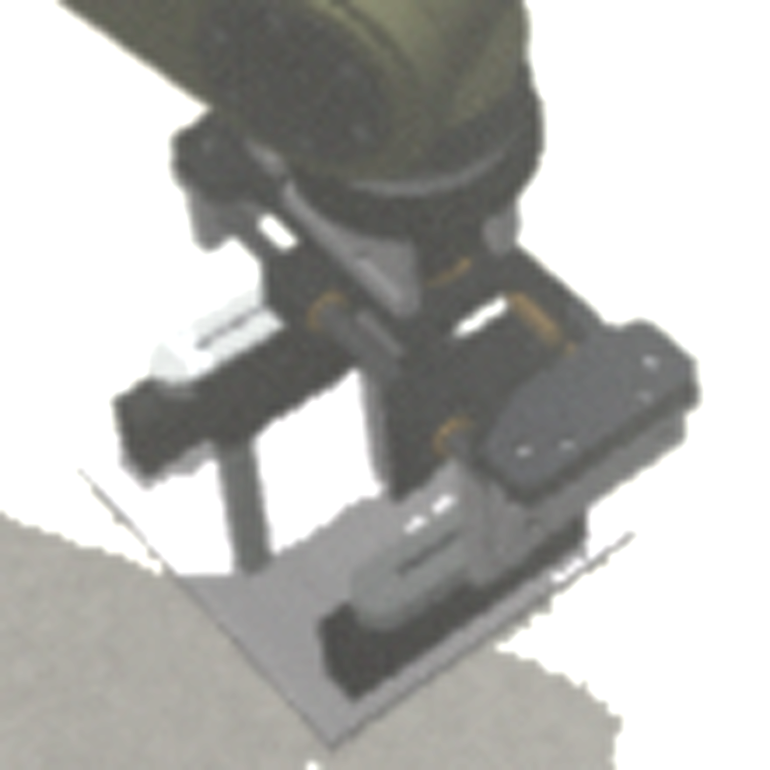

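The blank lies on the ledge with both fingers clear of it. I raise and back off to measure.

Call:
{"fn": "play_rows", "kwargs": {
  "deltas": [
    [[-20,0,0,0,0,0,38],[-35,0,0,0,0,0,38],[-35,0,0,0,0,0,38],[-20,0,0,0,0,0,38],[0,-15,20,0,0,0,38],[0,-25,30,0,0,0,38],[0,-15,25,0,0,0,38],[0,-5,5,0,0,0,38],[0,0,0,0,0,0,38],[0,0,0,0,0,0,38]]
  ]
}}

```text
time_s: 11.1
ee_pos: [0.4833, -0.276, 0.1595]
eef_rot: [2.051, 1.57, -0.462]
force: [-0.3, -0.0, -0.1]
grip_width: 0.038
```

```bash
python3 - <<'E'
from m import *
print(T,proj(w,[.5499,-.2306,.102]))
crop(w,200,20,460,220,3,"w6c")
E
```

```text
tool yaw y -0.9425513218677978
[ 0.48335071 -0.27584796  0.1592727 ] (np.float64(319.8984567927613), np.float64(109.46306325772466))
```

View pics/w6c.png

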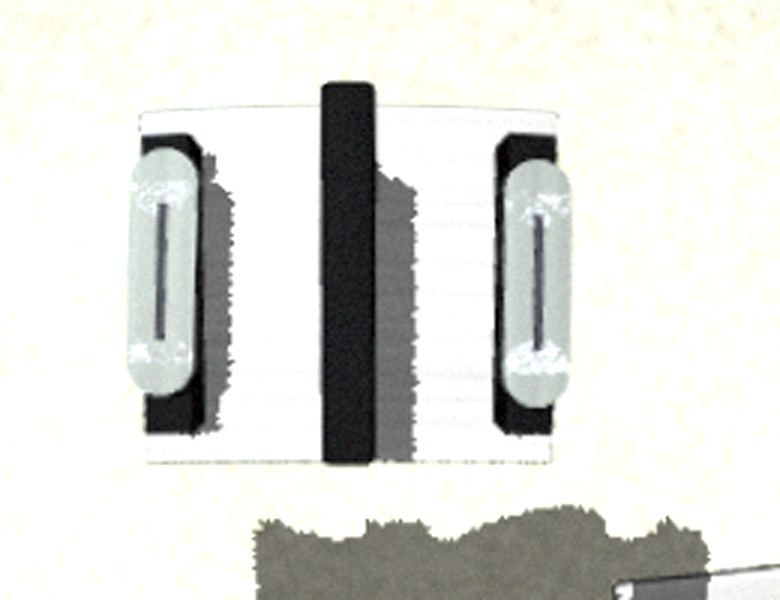

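```bash
python3 - <<'E'
from m import *
f=lambda x,y,z:onz(w,200+x/3,20+y/3,z)
A=[]
for th in (40,60):
    xs,ys,st=comp(302,40,330,178,th); c,s,a=rect(xs,ys,.102); print("handle",st,c,s,a)
h0=(f(348,82,.102)+f(348,465,.102))/2; print(h0)
ax=np.array([np.cos(a),np.sin(a)]); ay=np.array([-ax[1],ax[0]])
for nm,x,y0,y1 in (("L",163,147,395),("R",537.5,158,408)):
    p=((f(x,y0,.045)+f(x,y1,.045))/2)[:2]-c; print(nm,(p@ax*1000,p@ay*1000), np.linalg.norm(f(x,y0,.045)-f(x,y1,.045)))
s0=f(538,350,.045);s1=f(539,217,.045);print("Rslot yaw",np.arctan2(*(s1-s0)[1::-1]),"Lslot",np.arctan2(*((f(164,205,.045)-f(160,339,.045))[1::-1])))
d=np.append(c,.071)-T; print("to handle",M.T@d*1000)
E
```

```text
tool yaw y -0.9424027931362575
handle [ 307   48   19  126 2168] [ 0.54798151 -0.22847705] (97.02667999267578, 13.431306838989258) 0.6352066
handle [ 307   48   20  127 2308] [ 0.54778223 -0.22887672] (97.73847961425781, 14.313183784484863) 0.6285213
[ 0.54744406 -0.22864787  0.102     ]
L (np.float64(3.7578482429964466), np.float64(59.333905746500605)) 0.08000637290869206
R (np.float64(-0.2005278018392018), np.float64(-59.78900085017691)) 0.0805826691226038
Rslot yaw 0.6333283378549459 Lslot 0.5865975234664539
to handle [ 8.81068267e+01 -3.64610178e-02 -7.97552265e+01]
```

The new blank is at (−0.2, +0.2) mm on its ledge and the mate at (3.8, −0.7) mm, both well in tolerance. Next is the handle.

Call:
{"fn": "play_rows", "kwargs": {
  "deltas": [
    [[0,0,-20,0,0,0,38],[0,0,-30,0,0,0,38],[0,0,-22,0,0,0,38],[0,0,-8,0,0,0,38],[0,0,0,0,0,0,38],[20,0,0,0,0,0,38],[30,0,0,0,0,0,38],[25,0,0,0,0,0,38],[11,0,0,0,0,0,38],[0,0,0,0,0,0,38]]
  ]
}}

```text
time_s: 12.2
ee_pos: [0.5463, -0.2292, 0.0722]
eef_rot: [-1.05, 1.568, 2.719]
force: [-0.2, -0.4, 0.5]
grip_width: 0.0381
```

Call:
{"fn": "play_rows", "kwargs": {
  "deltas": [
    [[1,0,0,0,0,0,38],[0,0,0,0,0,0,38]]
  ]
}}

```text
time_s: 12.4
ee_pos: [0.5477, -0.2293, 0.0736]
eef_rot: [2.039, 1.569, -0.474]
force: [-0.2, 0.0, -0.2]
grip_width: 0.0379
```

```bash
python3 - <<'E'
from m import *
print(T,o["grip_width"],o["force"],M.T@(np.array([.5476,-.2287,.071])-T)*1000)
cam("wrist","w7")
E
```

```text
tool yaw y -0.9430542466259915
[ 0.54763719 -0.22921922  0.07346488] 0.03789447638736449 [0.87263592 0.39874727 0.11938539] [ 2.46439768 -0.44602658 -0.2727576 ]
```

View pics/w7.png

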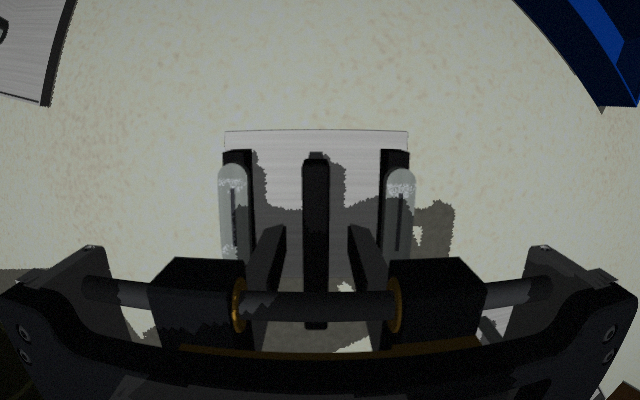

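The bar sits centred between the fingers at x ≈ 315. Lower 2 mm and close slowly.

Call:
{"fn": "play_rows", "kwargs": {
  "deltas": [
    [[2,-0.4,0,0,0,0,34],[0,0,0,0,0,0,28],[0,0,0,0,0,0,22],[0,0,0,0,0,0,18],[0,0,0,0,0,0,15],[0,0,0,0,0,0,12],[0,0,0,0,0,0,8],[0,0,0,0,0,0,8],[0,0,0,0,0,0,8]]
  ],
  "grip_force": 50
}}

```text
time_s: 13.4
ee_pos: [0.547, -0.2286, 0.0703]
eef_rot: [1.885, 1.571, -0.629]
force: [-0.2, -1.3, -0.1]
grip_width: 0.0136
```

Call:
{"fn": "play_rows", "kwargs": {
  "deltas": [
    [[-1,0,0,0,0,0,8],[-2,0,0,0,0,0,8],[-3,0,0,0,0,0,8],[-4,0,0,0,0,0,8],[-5,0,0,0,0,0,8],[-5,0,0,0,0,0,8],[-4,0,0,0,0,0,8],[-2,0,0,0,0,0,8],[0,0,0,0,0,0,8],[0,0,0,0,0,0,8]]
  ]
}}

```text
time_s: 14.4
ee_pos: [0.5469, -0.2285, 0.0961]
eef_rot: [-1.069, 1.571, 2.7]
force: [0.7, -0.0, -6.1]
grip_width: 0.0136
```

```bash
python3 - <<'E'
from m import *
print(T,o["grip_width"],o["force"],o["moment"])
cam("wrist","w8"); s=cam("side"); crop(s,225,180,345,310,6,"s8")
E
```

```text
tool yaw y -0.9430168570509664
[ 0.5468209  -0.22852823  0.09601386] 0.013478921357266575 [-0.92396994 -0.69753341 -5.91790353] [ 0.03479433  0.06202261 -0.01670618]
```

View pics/w8.png

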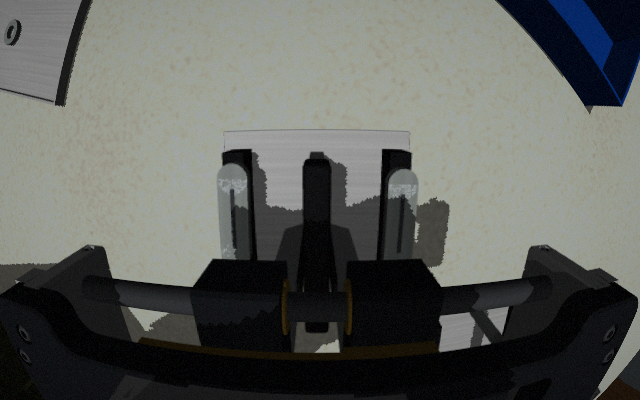

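View pics/s8.png

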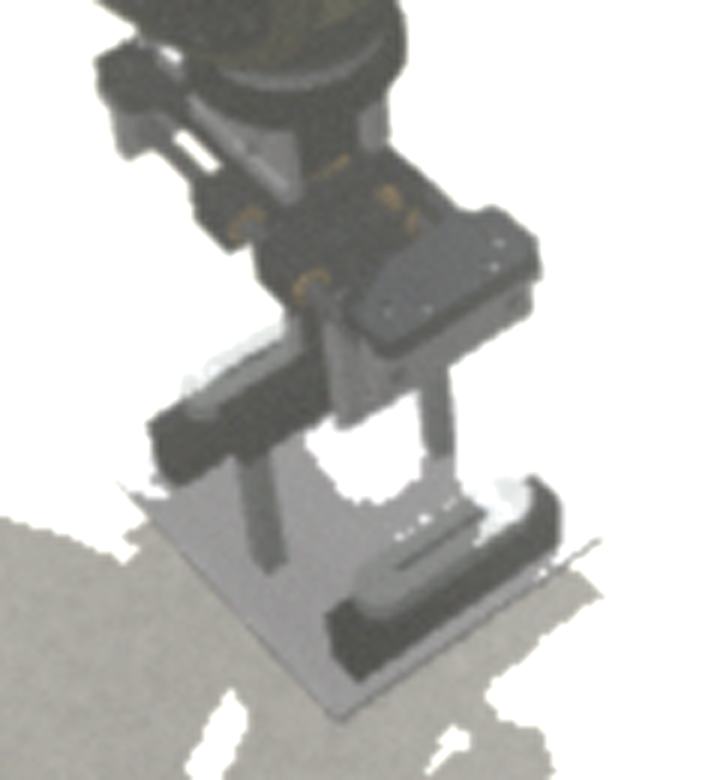

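The carrier is lifted 26 mm and level, at full weight (about 6 N), with both blanks in place. Continuing up.

Call:
{"fn": "play_rows", "kwargs": {
  "deltas": [
    [[-3,0,0,0,0,0,8],[-6,0,0,0,0,0,8],[-10,0,0,0,0,0,8],[-13,0,0,0,0,0,8],[-15,0,0,0,0,0,8],[-15,0,0,0,0,0,8],[-13,0,0,0,0,0,8],[-10,0,0,0,0,0,8],[-6,0,0,0,0,0,8],[-4,0,0,0,0,0,8]]
  ]
}}

```text
time_s: 15.55
ee_pos: [0.547, -0.2286, 0.1917]
eef_rot: [2.289, 1.571, -0.225]
force: [0.6, 0.3, -5.4]
grip_width: 0.0137
```

Call:
{"fn": "play_rows", "kwargs": {
  "deltas": [
    [[0,0,0,0,0,0,8],[0,0,0,0,0,0,8],[0,0,0,0,0,0,8],[0,0,0,0,0,0,8],[0,0,0,0,0,0,8],[0,0,0,0,0,0,8],[0,0,0,0,0,0,8],[0,0,0,0,0,0,8]]
  ]
}}

```text
time_s: 16.35
ee_pos: [0.547, -0.2286, 0.1912]
eef_rot: [-1.371, 1.571, 2.399]
force: [0.2, 0.7, -5.6]
grip_width: 0.0137
```

```bash
python3 - <<'E'
from m import *
print(T,o["grip_width"],o["force"],o["moment"],abs(o["joint_vel"]).max(),M.round(3))
cam("wrist","w9"); s=cam("side"); crop(s,215,150,345,300,5,"s9"); c=cam("scene"); crop(c,200,90,420,290,3.5,"c9")
E
```

```text
tool yaw y -0.9430145794519877
[ 0.5469618  -0.22859372  0.19125105] 0.013306459387567011 [ 0.35413425  0.12730297 -5.27744715] [-0.01010706  0.08047165 -0.00292536] 0.0014180711073223048 [[ 0.     0.587 -0.809]
 [-0.    -0.809 -0.587]
 [-1.     0.    -0.   ]]
```

View pics/w9.png

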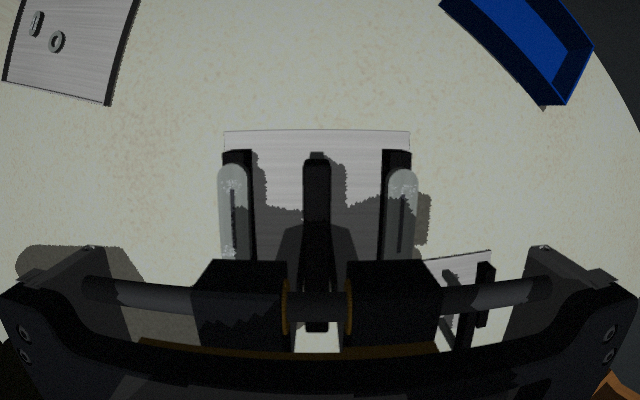

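View pics/s9.png

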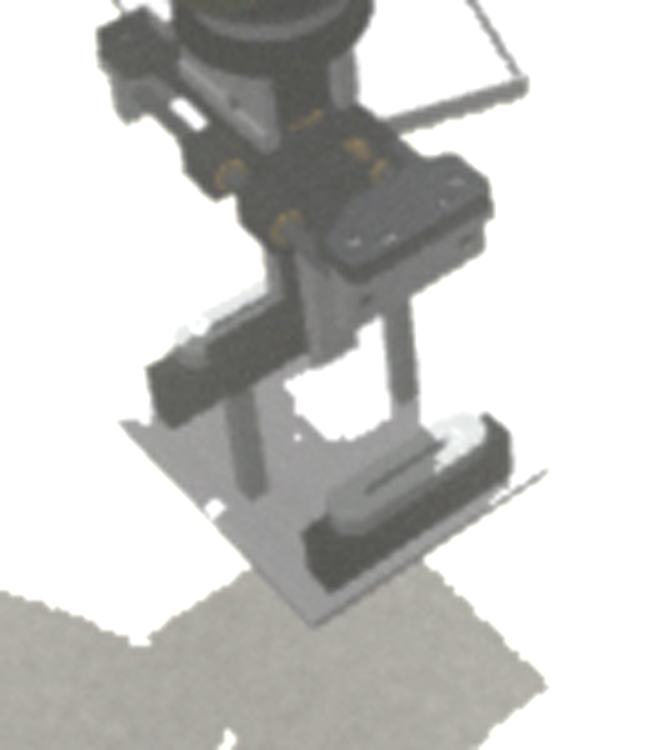

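View pics/c9.png

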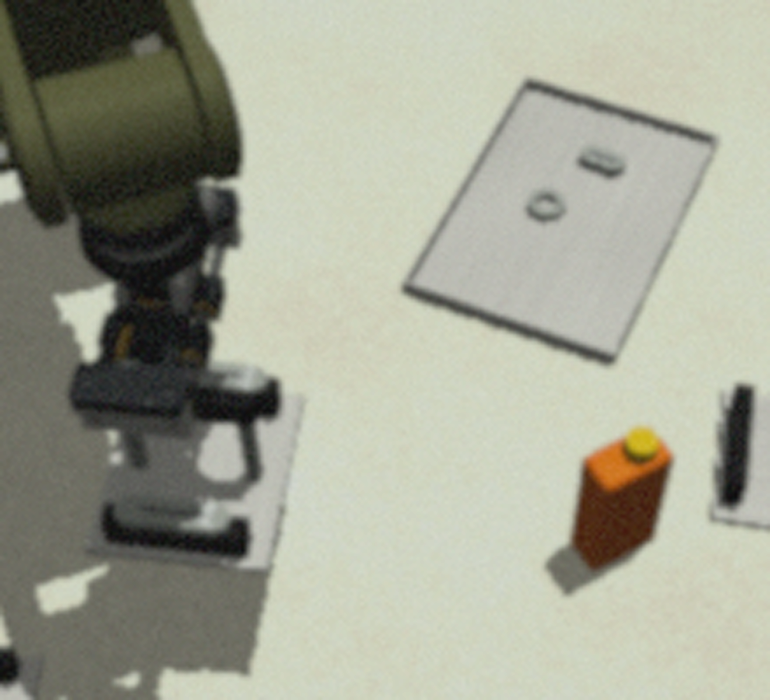

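The carrier is at about 121 mm and steady. In the wrist view the base edge (y ≈ 130) and both blanks sit at the same pixels as just after the grasp, so nothing has tilted or slipped. The detector, ring and short blank are undisturbed.

```bash
python3 -c "
from station import hand_in
print(hand_in())"
```

```text
the job is handed in; nothing more can be done
None
```

I laid the loose long blank on the empty ledge of the carrier nearest the base and let go of it. I then lifted the carrier by its bar handle to about 121 mm and handed in while still holding it. `hand_in()` gives no verdict, so the checks below are my own measurements.

- **Blank placement:** before the lift, the new blank measured about 0.2 mm off centre along and across its ledge. The mate was 3.8 mm along and 0.7 mm across. Both were parallel to the carrier axis within about 0.05 rad.
- **Final hold:** the wrist force was about 5.3–5.9 N, roughly the loaded carrier's weight. The arm was at rest, and in the wrist view the carrier and both blanks were unchanged from just after the grasp.
- **Bystanders:** by eye, the short blank, ring and detector had not moved in the last pictures.
- **Disagreements:** no check failed. My first hand-picked pixels in the scene and side views differed from each other by up to about 19 mm, so I used the closer wrist-camera measurements instead.
- **Not measured:** I judged level from the unchanged wrist and side views, not from a separate angle measurement.

The job took about 16.5 s of the 58 s allowed.

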